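# Extend the ladder leg by one hole and hold its lock pin home

## Task

The telescopic leg of the van's ladder is clamped in the red vise. Take away the brass padlock that stands in front of the leg's rubber foot and set it down in the green tray; then pull the orange plunger knob up until its pin is out of the hole, slide the leg's sleeve one hole longer (foot away from the vise) and let the pin into that next hole. The new bush is stiff and keeps the pin from going all the way in by itself, so push the knob fully down and finish while holding it there, without letting go; leave the other things on the bench where they are.

Things in the scene. Friction and masses are not known exactly. Their poses are not given: they have to be found in the camera images.
- leg: Fixed aluminium bar, 30 mm wide, level in a red vise. Origin on the bench under the hole where the pin starts; x runs along the bar from vise to rubber foot, z up. Vise: x -205 to -105, y -75 to +90, up to 85 mm tall. Bar top at z = 60 mm; holes 14 mm wide at x = -80, -40, 0 and +40 mm.
- sleeve (a joint): Slide of the sleeve along the bar, m: 0 at the starting hole, +0.040 at the next (foot farther from vise); -0.042 to +0.052, friction 2 N. Steel square tube 40 mm wide, top 65 mm above the bench, x -50 to +100 mm of the leg frame at 0, then a black rubber foot, 50 mm dia, to +122 mm. A slot in its top shows the next hole. It carries the plunger.
- plunger: Orange knob, 28 mm dia, 34 mm tall, on an upright 10 mm pin on the sleeve. Origin at the knob's mid-height, 95 mm above the bench with the pin home. Moves up 0 to 20 mm from home. A 500 N/m spring rests it 6 mm up, pin part-way in; pushing it home takes 3 N, then a hard stop. 14 mm up, the pin clears the bar (slide at 16 to 19 mm, 5 N); let go, it sinks back.
- pin_tip (a point): Rounded lower tip of the pin, 49 mm below the knob's mid-height.
- next_hole (a point): Centre of the mouth of the hole the pin has to go into, on the bar's top, 40 mm from the starting hole towards the foot. The bar's top is level with it. Its axes are those of the leg. With the pin fully home the tip is 14 mm below it.
- padlock: Brass padlock standing upright on the bench 8 to 22 mm in front of the rubber foot, roughly in line with the leg. Body 50 mm (x) x 26 mm (y) x 46 mm tall, steel shackle on top up to 75 mm, in the x-z plane. Origin at the centre of its underside, z up. 0.2 to 0.4 kg.
- green_tray: Green open tray, 150 (x) x 110 (y) x 35 mm tall, walls and floor 4 to 5 mm thick, fixed to the bench. Origin at the centre of its underside. It stands to the left or to the right of the leg; the place on the other side has a grey bin of the same size with keys in it.
- knob_lock: steel door-knob lock standing on its 60 mm flange, 56 mm tall. Bystander; origin on its underside or handle.
- brass_cylinder: brass lock cylinder standing upright, 38 mm dia, 40 mm tall. Bystander; origin on its underside or handle.
- screwdriver: screwdriver lying on the bench near the robot. Bystander.
- key_pot: grey round pot full of keys, 110 mm dia, 75 mm tall. Bystander; origin on its underside or handle.
- carton: small white, red and black carton 70 x 100 x 60 mm. Bystander; origin on its underside or handle.
- lock_rose: round steel lock rose 56 mm dia, 26 mm tall. Bystander; origin on its underside or handle.
Things that resemble listed ones, but are neither listed nor needed, are in the scene too. Leave any purple or turquoise look-alike of the padlock alone.

How it is judged:
On the way, in this order (a step that is already met when the one before it is completed fails the run):
1. the padlock is set down and let go in the green tray (x of padlock in the frame of green_tray between -0.073 and 0.073 m and y of padlock in the frame of green_tray between -0.053 and 0.053 m and z of padlock in the frame of green_tray below 0.032 m and contact force between the fingers and padlock below 0.2 N and linear speed of padlock below 0.03 m/s), for 0.2 s.
2. the fingers pull the knob up until the pin is clear of the bar (z of pin_tip in the frame of next_hole above 0.0005 m and contact force between the fingers and plunger above 0.5 N), for 0.1 s.
At the end, for the whole second after the job is handed in: The padlock rests in the green tray, untouched; the sleeve is one hole longer (40 mm, within 3.5 mm); the pin is in the next hole and pushed fully home (within 2.5 mm) and the robot's fingers still hold the knob there (contact force over 2 N), all through the last second (all of step 1 and value of joint sleeve between 0.0365 and 0.0435 m and x of pin_tip in the frame of next_hole between -0.0035 and 0.0035 m and z of pin_tip in the frame of next_hole below -0.0115 m and contact force between the fingers and plunger above 2 N); the arm keeps its last pose, push and grip.
It fails at once if a bystander was moved by more than 30 mm (distance of any of knob_lock, brass_cylinder, screwdriver, key_pot, carton, lock_rose from where it was at the start of the episode above 0.03 m).
It also fails if it takes over 48 s, if anything falls off the work surface, if the arm or the gripper's body presses on something with over 40 N, if the wrist force passes 120 N, or if a joint passes its speed limit or range.

## Robot

A 6-joint arm with a two-finger parallel gripper is mounted at the origin on the work surface. World frame = base frame: x ahead of the robot, y to its left, z up, the work surface at z = 0. Lengths are in m, angles in rad, forces in N, time in s.
With the tool pointing down it reaches from about 0.275 to 1 m from the base axis. Payload 8.4 kg.
Tool frame: the origin (TCP) lies at the very end of the fingers, on their centre line; the grasp point (between the pads) lies behind it (bot.grip_depth is the z of the grasp point in the tool frame, in m); z points along the fingers, y is the line along which they close (so a half turn about z gives the same grasp; the last joint's range is limited). The gripper opens to 85 mm and grips with 20 to 120 N. Pads are 22 mm wide; open, the fingers measure 114 mm over their backs; the gripper's body (76 mm by 85 mm) begins 54 mm behind the grasp point. The pads swing forward as they close: fully open they stand 13 mm farther back than shut.
Start: joints at [1.202, 0.353, 1.633, -0, 1.155, -0.002], TCP at [0.224, 0.583, 0.231] pointing down, gripper open.
Joint ranges: [-2.63, 2.63], [-0.92, 2.1], [0.06, 2.66], [-1.3, 4.44], [0, 2.69], [-3.02, 3.02]. Speed limits (rad/s): [2.22, 2.22, 2.79, 3.14, 3.14, 3.14].

## Interface

Orientations are given as [roll, pitch, yaw] about the fixed x, y, z axes, in that order (R = Rz(yaw) Ry(pitch) Rx(roll)).
In Python, from rig import bot gives the robot as it stands. The module is installed in compiled form; this text tells all that it offers.
- The arm moves only by the shell command python3 -m handwheel 'ROWS' [FORCE]. ROWS is a JSON object of lists of equal length, an entry for each row: "hand": the opening, from -1 (shut) to 1 (fully open); "xyz": the shift along the tool's x, y, z as a fraction of full scale, a list of three; "delta_rot": the turn, a rotation vector about the tool's x, y, z as a fraction of full scale, a list of three. In form: {"hand": [hand, ...], "xyz": [[x, y, z], ...], "delta_rot": [[rx, ry, rz], ...]}. A call has 1 to 8 rows; each row is the pose to reach, as a shift and turn from the pose commanded when the call began, along the tool's axes at that moment; what a row does not reach only later rows make up. Full scale, the value 1, is 10 cm for a shift and 2 rad for a turn. A row lasts 1/8 s, in which the tool goes at most 62.5 mm and 10.7 degrees, less where a joint would pass 70% of its speed; a pose out of reach is approached as far as the arm can. A call with a number of a shift or a turn outside -1 to 1 is refused whole. A call with a gripper value outside its range is refused whole. The fingers move at their own pace and stop on an object; FORCE is the grip in N (left out, the last holds). Time passes only in rows, so rows that repeat a pose let the fingers close. It gives the time, the measured TCP pose, the force, the opening and the grip force at its end, in the units of the state.
- bot.sense(): the state, without advancing time (a new reading comes with each control period).
- bot.get_image(name): name is "side" or "top" or "wrist"; returns a dict with "pixels" (420x560x3 uint8, blue, green, red), "depth" (420x560 float32, m along the optical axis (not along the pixel's ray), 0 where there is no reading), "mtx" (3x3 intrinsics, pixels), "world_to_cam" (4x4, takes a point from world to camera coordinates). Camera axes: x right, y up, looking along -z (the intrinsics and any distortion apply to the point x, -y, -z); pixel columns grow to the right and rows downward; lengths in m; the calibration is good to about 2 mm. A picture is of the moment at which its call begins.
- bot.close_job(): hands the job in; it is judged then, once.
The state is a dict: "t": time; "qpos": joint angles; "qvel": joint speeds; "joint_torque": joint torques, N m; "eef_pos": TCP position; "tool_rot": TCP orientation; "ft_force": force on the tool from outside, world axes, zero at the start; "moment": the same for the moment, N m; "finger_gap": finger opening in m; "grasp_force": force on a finger pad.
Only numpy, scipy, OpenCV 4.12 (cv2) and the standard library are available. Lean on these libraries where they do the work, as an engineer would, in place of code of your own. Each camera call takes 0.05 s, during which the arm holds its last target. There are 200 camera calls.

## Working session

There is one attempt and no reset: what is moved stays moved. The work goes in short steps, Python scripts to look and compute and a shell command to move; the robot and the scene stay as the last step left them, time stands still between calls to the robot, and variables do not carry over. Pictures are saved under pics/ and viewed, at most 10 in all, crops included, and the job is handed in when it is done.

```bash
mkdir -p pics; cat > h.py <<'E'
import numpy as np, cv2
from rig import bot
def grab(n):
    im=bot.get_image(n); return im
def pts(im):
    d=im["depth"]; K=im["mtx"]; v,u=np.indices(d.shape)
    X=(u-K[0,2])/K[0,0]*d; Y=(v-K[1,2])/K[1,1]*d
    P=np.stack([X,-Y,-d,np.ones_like(d)],-1)
    return (P@np.linalg.inv(im["world_to_cam"]).T)[...,:3]
E
python3 - <<'E'
from h import *
s=bot.sense(); print(s["eef_pos"],s["tool_rot"],s["t"],bot.grip_depth)
for n in("top","side"):
    im=grab(n); cv2.imwrite(f"pics/{n}0.png",im["pixels"]); np.savez(f"{n}0.npz",**im)
E
```

```text
[0.22397433 0.58294253 0.23054003] [-3.14010692e+00 -2.80328933e-05  2.77473725e+00] 0.0 -0.0187
```

View pics/top0.png

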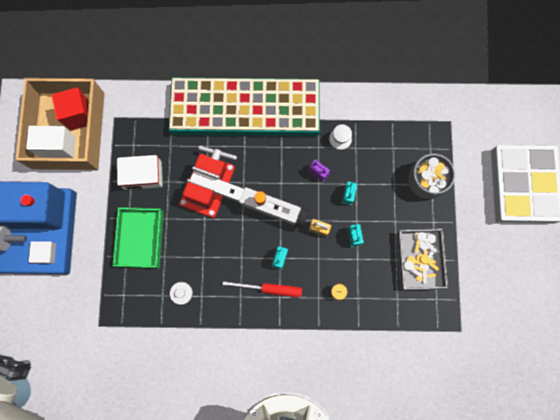

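View pics/side0.png

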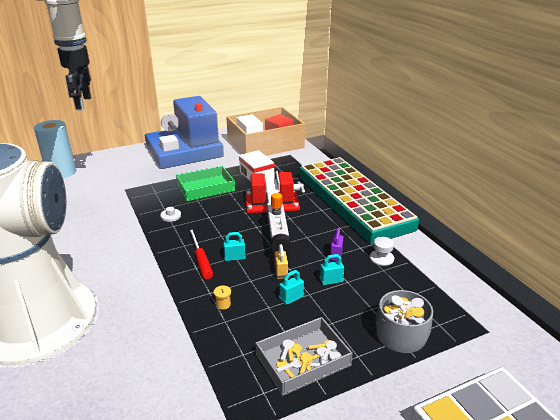

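The top view shows the brass padlock at (319,227), just off the foot at (295,212), the orange knob at (260,198), and the green tray at (138,238).
Look-alikes for the padlock are purple (319,170), turquoise (350,193), (356,235) and (280,257), and the brass cylinder (339,292). I choose (319,227).

```bash
cat > m.py <<'E'
from h import *
im=dict(np.load("top0.npz")); P=pts(im); px=im["pixels"]; hsv=cv2.cvtColor(px,cv2.COLOR_BGR2HSV)
print("cam",np.linalg.inv(im["world_to_cam"])[:3,3])
def rep(n,m):
    Q=P[m&(im["depth"]>0)]; 
    r=cv2.minAreaRect(Q[:,:2].astype(np.float32)); print(n,len(Q),"mean",Q.mean(0).round(4),"zmax",Q[:,2].max().round(3),"rect",np.round(r[0],4),np.round(r[1],4),round(r[2],1)); return Q
def box(x0,y0,x1,y1):
    m=np.zeros(px.shape[:2],bool); m[y0:y1,x0:x1]=1; return m
H,S,V=cv2.split(hsv)
z=P[...,2]
col=(H>8)&(H<32)&(S>110)
rep("padlock body top",box(300,212,340,245)&(z>.038)&(z<.052))
rep("padlock all",box(305,215,340,245)&(z>.02)&col)
rep("padlock shackle",box(305,215,340,245)&(z>.062))
Q=rep("knob",box(245,185,275,212)&col&(z>.1))
rep("tray",box(105,195,170,280)&(H>45)&(H<75)&(S>120))
Q=rep("sleeve top",box(240,180,305,225)&(z>.06)&(z<.07)&(S<60))
v=np.linalg.svd(Q[:,:2]-Q[:,:2].mean(0),full_matrices=False)[2][0]; print("dir",v,np.degrees(np.arctan2(v[1],v[0])))
c=np.vstack([cv2.resize(px[170:250,230:340],(770,560),interpolation=cv2.INTER_CUBIC)]); cv2.imwrite("pics/crop1.png",c)
E
python3 m.py
```

```text
cam [0.32020693 0.01850043 1.40266189]
padlock body top 149 mean [ 0.5327 -0.078   0.0456] zmax 0.052 rect [ 0.5365 -0.0686] [0.0726 0.0293] 75.5
padlock all 158 mean [ 0.5306 -0.078   0.0438] zmax 0.056 rect [ 0.5342 -0.0798] [0.0488 0.0268] 72.3
padlock shackle 55 mean [ 0.5364 -0.0755  0.0717] zmax 0.081 rect [ 0.5407 -0.0677] [0.0636 0.0127] 62.2
knob 106 mean [0.5922 0.0706 0.1173] zmax 0.124 rect [0.5929 0.0706] [0.0245 0.026 ] 83.7
tray 2803 mean [0.5051 0.3899 0.0099] zmax 0.044 rect [0.5071 0.3923] [0.1257 0.1586] 89.0
sleeve top 771 mean [0.5808 0.0405 0.0651] zmax 0.07 rect [0.5825 0.0431] [0.1822 0.0438] 70.2
dir [0.33863715 0.94091704] 70.20613641867405
```

View pics/crop1.png

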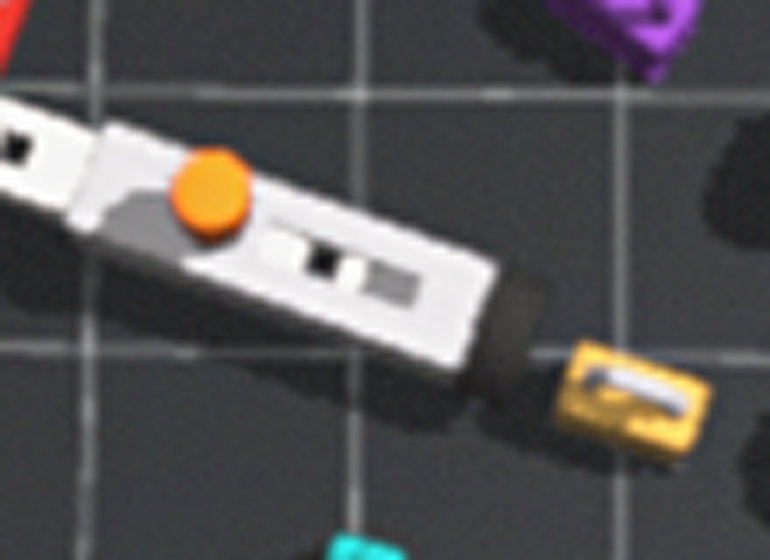

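The crop confirms it: brass padlock with a steel shackle at crop (635,400), just in front of the black foot at (510,330). The next hole shows at (322,258). The leg points along world (-0.34,-0.94). Moving over the padlock.

```bash

A='{"hand":[1,1,1],"xyz":[[-0.35,-0.35,0],[-0.7,-0.7,0],[-1,-1,0]],"delta_rot":[[0,0,0],[0,0,0],[0,0,0]]}' ; unset A
python3 -m handwheel '{"hand":[1,1,1],"xyz":[[-0.35,-0.35,0],[-0.7,-0.7,0],[-1,-1,0]],"delta_rot":[[0,0,0],[0,0,0],[0,0,0]]}' 60
python3 -m handwheel '{"hand":[1,1,1,1],"xyz":[[-0.4,-0.4,0],[-0.7,-0.7,0],[-1,-1,0],[-1,-1,0]],"delta_rot":[[0,0,0],[0,0,0],[0,0,0],[0,0,0]]}'
```

```text
t: 0.48
eef_pos: [0.2819, 0.4524, 0.2308]
tool_rot: [-3.141, -0.0, 2.775]
ft_force: [1.3, 0.6, -0.7]
finger_gap: 0.0854
grasp_force: 0.0
t: 0.98
eef_pos: [0.3396, 0.3228, 0.2311]
tool_rot: [-3.141, 0.0, 2.772]
ft_force: [0.7, 0.4, -0.5]
finger_gap: 0.0853
grasp_force: 0.0
```

```bash

python3 -m handwheel '{"hand":[1,1,1],"xyz":[[-0.4,-0.4,0],[-0.7,-0.7,0],[-1,-1,0]],"delta_rot":[[0,0,0],[0,0,0],[0,0,0]]}'
python3 -m handwheel '{"hand":[1,1,1],"xyz":[[-0.4,-0.4,0],[-0.7,-0.7,0],[-1,-1,0]],"delta_rot":[[0,0,0],[0,0,0],[0,0,0]]}'
python3 -m handwheel '{"hand":[1,1,1,1,1,1,1,1],"xyz":[[-0.4,-0.4,0],[-0.7,-0.7,0],[-1,-1,0],[-1,-1,0],[-1,-1,0],[-1,-1,0],[-1,-1,0],[-1,-1,0]],"delta_rot":[[0,0,0.09],[0,0,0.18],[0,0,0.27],[0,0,0.36],[0,0,0.45],[0,0,0.54],[0,0,0.63],[0,0,0.72]]}'
python3 -m handwheel '{"hand":[1,1],"xyz":[[0,0,0],[0,0,0]],"delta_rot":[[0,0,0.055],[0,0,0.055]]}'
python3 - <<'E'
from h import *
im=grab("wrist"); P=pts(im); px=im["pixels"]; cv2.imwrite("pics/w1.png",px)
print(bot.sense()["eef_pos"],bot.sense()["tool_rot"])
H,S,V=cv2.split(cv2.cvtColor(px,cv2.COLOR_BGR2HSV)); z=P[...,2]
m=(H>8)&(H<32)&(S>110)&(z>.02)&(z<.06)&(np.hypot(P[...,0]-.533,P[...,1]+.079)<.05)
Q=P[m&(z>.041)]; print(len(Q),Q.mean(0),cv2.minAreaRect(Q[:,:2].astype(np.float32)))
E
```

```text
t: 1.35
eef_pos: [0.397, 0.1954, 0.2313]
tool_rot: [3.141, -0.0, 2.775]
ft_force: [1.0, 0.9, -0.5]
finger_gap: 0.0854
grasp_force: 0.0
t: 1.72
eef_pos: [0.4548, 0.066, 0.2313]
tool_rot: [3.141, 0.0, 2.775]
ft_force: [0.6, 0.1, 0.4]
finger_gap: 0.0849
grasp_force: 0.0
t: 2.72
eef_pos: [0.512, -0.0617, 0.231]
tool_rot: [-3.141, -0.0, 1.329]
ft_force: [0.6, 0.4, -1.0]
finger_gap: 0.0855
grasp_force: 0.0
t: 2.98
eef_pos: [0.5119, -0.0618, 0.2311]
tool_rot: [-3.141, -0.0, 1.226]
ft_force: [0.5, -0.6, -0.3]
finger_gap: 0.0853
grasp_force: 0.0
[ 0.51182637 -0.06199796  0.23109434] [-3.14133905e+00 -1.56165077e-04  1.22779367e+00]
819 [ 0.53662325 -0.07693678  0.04653223] ((0.5370512008666992, -0.08065475523471832), (0.04938057065010071, 0.025743121281266212), 71.11885833740234)
```

View pics/w1.png

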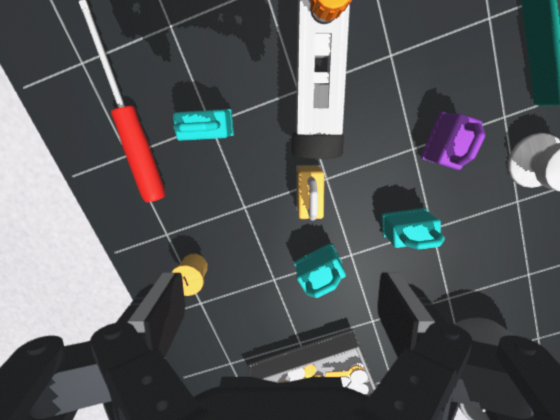

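The wrist view shows the brass padlock at (310,193) below the foot at (318,145), aligned with it. Descending over it and gripping.

```bash

python3 -m handwheel '{"hand":[1,1,1],"xyz":[[-0.08,0.3,0.4],[-0.08,0.3,0.8],[-0.08,0.3,1]],"delta_rot":[[0,0,0],[0,0,0],[0,0,0]]}'
python3 -m handwheel '{"hand":[1,1,1,1],"xyz":[[0,0,0.4],[0,0,0.8],[0,0,1],[0,0,1]],"delta_rot":[[0,0,0],[0,0,0],[0,0,0],[0,0,0]]}'
python3 -m handwheel '{"hand":[1,-1,-1,-1,-1,-1,-1,-1],"xyz":[[0,0,0.16],[0,0,0.16],[0,0,0.16],[0,0,0.16],[0,0,0.16],[0,0,0.16],[0,0,0.16],[0,0,0.16]],"delta_rot":[[0,0,0],[0,0,0],[0,0,0],[0,0,0],[0,0,0],[0,0,0],[0,0,0],[0,0,0]]}' 60
```

```text
t: 3.4
eef_pos: [0.5362, -0.08, 0.129]
tool_rot: [-3.139, 0.0, 1.227]
ft_force: [-0.7, -0.2, -0.0]
finger_gap: 0.0852
grasp_force: 0.0
t: 3.9
eef_pos: [0.536, -0.0799, 0.0298]
tool_rot: [-3.138, 0.001, 1.227]
ft_force: [-0.2, 0.5, 0.1]
finger_gap: 0.085
grasp_force: 0.0
t: 4.9
eef_pos: [0.5376, -0.0804, 0.016]
tool_rot: [3.14, -0.0, 1.225]
ft_force: [-0.8, -0.1, 6.4]
finger_gap: 0.0253
grasp_force: 59.3
```

```bash

python3 -m handwheel '{"hand":[-1,-1,-1],"xyz":[[0,0,-0.3],[0,0,-0.7],[0,0,-1]],"delta_rot":[[0,0,0],[0,0,0],[0,0,0]]}'
python3 -m handwheel '{"hand":[-1,-1,-1,-1],"xyz":[[0,0,-0.4],[0.2,-0.09,-0.7],[0.55,-0.24,-0.7],[0.87,-0.375,-0.7]],"delta_rot":[[0,0,0],[0,0,0],[0,0,0],[0,0,0]]}'
python3 -m handwheel '{"hand":[-1,-1,-1],"xyz":[[0.35,-0.15,0],[0.7,-0.3,0],[0.87,-0.375,0]],"delta_rot":[[0,0,0],[0,0,0],[0,0,0]]}'
python3 -m handwheel '{"hand":[-1,-1,-1],"xyz":[[0.35,-0.15,0],[0.7,-0.3,0],[0.87,-0.375,0]],"delta_rot":[[0,0,0],[0,0,0],[0,0,0]]}'
python3 -m handwheel '{"hand":[-1,-1,-1],"xyz":[[0.35,-0.15,0],[0.7,-0.3,0],[0.87,-0.375,0]],"delta_rot":[[0,0,0],[0,0,0],[0,0,0]]}'
python3 -m handwheel '{"hand":[-1,-1,-1,-1],"xyz":[[0.35,-0.15,0],[0.7,-0.3,0],[0.87,-0.375,0],[0.87,-0.375,0]],"delta_rot":[[0,0,-0.05],[0,0,-0.1],[0,0,-0.15],[0,0,-0.17]]}'
```

```text
t: 5.28
eef_pos: [0.5371, -0.0804, 0.1166]
tool_rot: [3.141, -0.0, 1.225]
ft_force: [0.2, -0.1, -2.0]
finger_gap: 0.0253
grasp_force: 59.1
t: 5.78
eef_pos: [0.531, 0.0151, 0.1857]
tool_rot: [3.141, -0.0, 1.224]
ft_force: [0.3, 0.2, -2.6]
finger_gap: 0.0251
grasp_force: 59.3
t: 6.15
eef_pos: [0.525, 0.1103, 0.1851]
tool_rot: [-3.141, 0.0, 1.226]
ft_force: [0.1, 0.0, -3.1]
finger_gap: 0.0253
grasp_force: 59.3
t: 6.52
eef_pos: [0.5195, 0.2044, 0.1851]
tool_rot: [-3.141, 0.0, 1.226]
ft_force: [-1.0, 0.4, -2.0]
finger_gap: 0.0252
grasp_force: 59.3
t: 6.9
eef_pos: [0.514, 0.2988, 0.1851]
tool_rot: [3.142, 0.0, 1.226]
ft_force: [0.3, -0.5, -3.3]
finger_gap: 0.0253
grasp_force: 59.3
t: 7.4
eef_pos: [0.5082, 0.393, 0.1849]
tool_rot: [-3.141, 0.001, 1.568]
ft_force: [0.1, -0.8, -2.5]
finger_gap: 0.0254
grasp_force: 59.1
```

```bash

python3 -m handwheel '{"hand":[-1,-1,-1],"xyz":[[0,0,0.4],[0,0,0.8],[0,0,1]],"delta_rot":[[0,0,0],[0,0,0],[0,0,0]]}'
python3 -m handwheel '{"hand":[-1,-1,-1,-1,0.1,0.1,0.1,0.1],"xyz":[[0,0,0.3],[0,0,0.55],[0,0,0.62],[0,0,0.62],[0,0,0.62],[0,0,0.62],[0,0,0.62],[0,0,0.62]],"delta_rot":[[0,0,0],[0,0,0],[0,0,0],[0,0,0],[0,0,0],[0,0,0],[0,0,0],[0,0,0]]}'
python3 -m handwheel '{"hand":[0.1,0.1,0.1,0.1],"xyz":[[0,0,-0.2],[0,0,-0.5],[0,0,-1],[0,0,-1]],"delta_rot":[[0,0,0],[0,0,0],[0,0,0],[0,0,0]]}'
python3 -m handwheel '{"hand":[0.1,0.1],"xyz":[[0,0,-0.4],[0,0,-0.8]],"delta_rot":[[0,0,0],[0,0,0]]}'
python3 - <<'E'
from h import *
im=grab("wrist"); P=pts(im); px=im["pixels"]; cv2.imwrite("pics/w2.png",px)
H,S,V=cv2.split(cv2.cvtColor(px,cv2.COLOR_BGR2HSV))
m=(H>8)&(H<32)&(S>110)&(np.hypot(P[...,0]-.507,P[...,1]-.39)<.08); Q=P[m]; print(len(Q),Q.mean(0),Q[:,2].max(),cv2.minAreaRect(Q[:,:2].astype(np.float32)))
im=dict(np.load("top0.npz"));
E
```

```text
t: 7.78
eef_pos: [0.5074, 0.3908, 0.083]
tool_rot: [-3.139, 0.002, 1.564]
ft_force: [0.4, 0.7, -2.6]
finger_gap: 0.025
grasp_force: 59.2
t: 8.78
eef_pos: [0.5084, 0.3926, 0.0236]
tool_rot: [3.141, -0.0, 1.565]
ft_force: [-0.4, 0.4, 0.7]
finger_gap: 0.0468
grasp_force: 0.0
t: 9.28
eef_pos: [0.5108, 0.3944, 0.129]
tool_rot: [3.135, -0.005, 1.565]
ft_force: [0.5, 0.6, 0.5]
finger_gap: 0.0469
grasp_force: 0.0
t: 9.52
eef_pos: [0.5077, 0.3921, 0.2043]
tool_rot: [-3.141, 0.001, 1.565]
ft_force: [0.4, 0.3, 0.3]
finger_gap: 0.0471
grasp_force: 0.0
1118 [0.50860402 0.39808405 0.05029503] 0.3476216614646509 ((0.5092926621437073, 0.41809871792793274), (0.10133227705955505, 0.02490898407995701), 89.03742980957031)
```

View pics/w2.png

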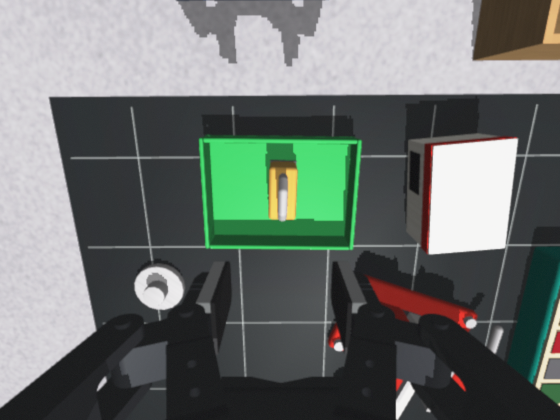

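The padlock stands free in the green tray at (283,195). Moving to above the knob and measuring from near.

```bash

python3 -m handwheel '{"hand":[0.1,0.1,0.1],"xyz":[[-0.3,0.08,-0.1],[-0.65,0.17,-0.2],[-0.8,0.21,-0.2]],"delta_rot":[[0,0,0],[0,0,0],[0,0,0]]}'
python3 -m handwheel '{"hand":[0.1,0.1,0.1],"xyz":[[-0.35,0.09,0],[-0.7,0.18,0],[-0.8,0.21,0]],"delta_rot":[[0,0,0],[0,0,0],[0,0,0]]}'
python3 -m handwheel '{"hand":[0.3,0.3,0.3],"xyz":[[-0.35,0.09,0],[-0.7,0.18,0],[-0.8,0.21,0]],"delta_rot":[[0,0,0],[0,0,0],[0,0,0]]}'
python3 -m handwheel '{"hand":[0.3,0.3,0.3,0.3,0.3],"xyz":[[-0.35,0.09,0],[-0.7,0.18,0],[-0.8,0.21,0],[-0.8,0.21,0],[-0.8,0.21,0]],"delta_rot":[[0,0,0.05],[0,0,0.1],[0,0,0.15],[0,0,0.17],[0,0,0.17]]}'
cat > k.py <<'E'
from h import *
import sys
im=grab("wrist"); P=pts(im); px=im["pixels"]; cv2.imwrite("pics/%s.png"%sys.argv[1],px)
s=bot.sense(); print(s["eef_pos"],s["tool_rot"])
H,S,V=cv2.split(cv2.cvtColor(px,cv2.COLOR_BGR2HSV)); z=P[...,2]
m=(H>4)&(H<24)&(S>130)&(z>.07)&(z<.14)&(np.hypot(P[...,0]-.585,P[...,1]-.05)<.08)
Q=P[m]; zt=np.percentile(Q[:,2],95); T=Q[Q[:,2]>zt-.004]
c,r=cv2.minEnclosingCircle(T[:,:2].astype(np.float32)); print("knob top z",np.median(T[:,2]),"circle",c,r,"mean",T.mean(0),len(T))
w=P[(V>120)&(S<60)&(z>.06)&(z<.07)&(np.hypot(P[...,0]-.58,P[...,1]-.04)<.1)]
print("sleeve",len(w),cv2.minAreaRect(w[:,:2].astype(np.float32)))
E
python3 k.py w3
```

```text
t: 9.95
eef_pos: [0.5292, 0.3111, 0.2242]
tool_rot: [3.14, -0.001, 1.564]
ft_force: [0.8, -0.0, 0.5]
finger_gap: 0.047
grasp_force: 0.0
t: 10.32
eef_pos: [0.5493, 0.2309, 0.2229]
tool_rot: [-3.141, 0.0, 1.563]
ft_force: [0.1, 1.0, 0.0]
finger_gap: 0.0465
grasp_force: 0.0
t: 10.7
eef_pos: [0.57, 0.1514, 0.223]
tool_rot: [-3.141, -0.0, 1.563]
ft_force: [-0.1, 1.2, 0.1]
finger_gap: 0.0559
grasp_force: 0.0
t: 11.32
eef_pos: [0.5903, 0.0729, 0.2231]
tool_rot: [-3.141, -0.0, 1.225]
ft_force: [0.8, 0.7, 0.7]
finger_gap: 0.0553
grasp_force: 0.0
[0.59023851 0.0729117  0.2230787 ] [-3.14116571e+00 -2.81293391e-04  1.22621008e+00]
knob top z 0.1188061558274542 circle (0.5964342951774597, 0.07113917917013168) 0.013690798543393612 mean [0.59678902 0.07185224 0.11872093] 878
sleeve 5060 ((0.5901341438293457, 0.053791746497154236), (0.16557590663433075, 0.04006356745958328), 70.02320861816406)
```

View pics/w3.png

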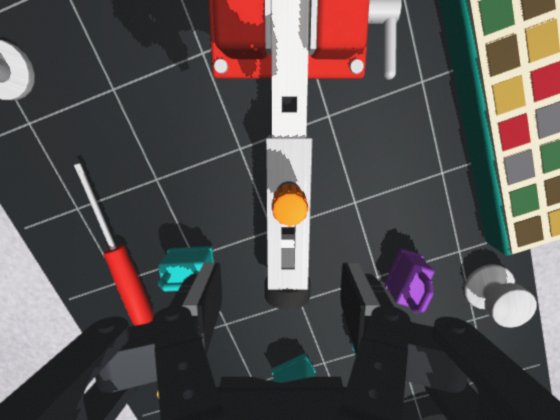

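The wrist view shows the orange knob at (289,209), with the pin still in the starting hole and the next hole visible at (288,233). Correcting 6 mm along tool y, then descending and gripping.

```bash

python3 -m handwheel '{"hand":[0.3,0.3,0.3,0.3],"xyz":[[0,0.06,0.3],[0,0.06,0.6],[0,0.06,0.9],[0,0.06,1]],"delta_rot":[[0,0,0],[0,0,0],[0,0,0],[0,0,0]]}'
python3 -m handwheel '{"hand":[0.3,0.3,0.3,-1,-1,-1,-1,-1],"xyz":[[0,0,0.25],[0,0,0.4],[0,0,0.4],[0,0,0.4],[0,0,0.4],[0,0,0.4],[0,0,0.4],[0,0,0.4]],"delta_rot":[[0,0,0],[0,0,0],[0,0,0],[0,0,0],[0,0,0],[0,0,0],[0,0,0],[0,0,0]]}' 60
```

```text
t: 11.88
eef_pos: [0.5948, 0.0705, 0.1215]
tool_rot: [-3.139, 0.001, 1.226]
ft_force: [-0.3, 0.9, -0.7]
finger_gap: 0.0555
grasp_force: 0.0
t: 12.88
eef_pos: [0.5966, 0.0701, 0.0837]
tool_rot: [3.14, -0.001, 1.225]
ft_force: [1.5, 1.1, 0.1]
finger_gap: 0.0265
grasp_force: 58.9
```

```bash

python3 -m handwheel '{"hand":[-1,-1,-1,-1,-1],"xyz":[[0,0,-0.06],[0,0,-0.115],[0,0,-0.115],[0,0,-0.115],[0,0,-0.115]],"delta_rot":[[0,0,0],[0,0,0],[0,0,0],[0,0,0],[0,0,0]]}'
python3 k.py w4
```

```text
t: 13.5
eef_pos: [0.5964, 0.0698, 0.0948]
tool_rot: [3.141, -0.0, 1.225]
ft_force: [5.7, -0.3, -5.5]
finger_gap: 0.0266
grasp_force: 59.4
[0.59645444 0.06981583 0.09477983] [ 3.14056873e+00 -2.54518683e-04  1.22479635e+00]
knob top z 0.12888991935064203 circle (0.5970773100852966, 0.0712541788816452) 0.014235036447644234 mean [0.59713246 0.07236207 0.12876548] 3489
sleeve 10050 ((0.5915691256523132, 0.05735231935977936), (0.1591939777135849, 0.04021625220775604), 69.92725372314453)
```

```bash

python3 -m handwheel '{"hand":[-1,-1,-1,-1,-1,-1,-1,-1],"xyz":[[-0.06,0,0],[-0.13,0,0],[-0.2,0,0],[-0.27,0,0],[-0.34,0,0],[-0.4,0,0],[-0.4,0,0],[-0.4,0,0]],"delta_rot":[[0,0,0],[0,0,0],[0,0,0],[0,0,0],[0,0,0],[0,0,0],[0,0,0],[0,0,0]]}'
python3 k.py w5
```

```text
t: 14.55
eef_pos: [0.5825, 0.0315, 0.0947]
tool_rot: [3.141, 0.001, 1.225]
ft_force: [5.5, -3.5, -4.8]
finger_gap: 0.0267
grasp_force: 59.4
[0.58255524 0.03152686 0.09466762] [3.14087141e+00 8.60490337e-04 1.22496405e+00]
knob top z 0.12869295285787324 circle (0.5827745795249939, 0.03305014222860336) 0.014513801783323288 mean [0.58319568 0.03590954 0.12855184] 2723
sleeve 14136 ((0.5846539735794067, 0.038313187658786774), (0.1999044120311737, 0.040164947509765625), 69.96533203125)
```

View pics/w5.png

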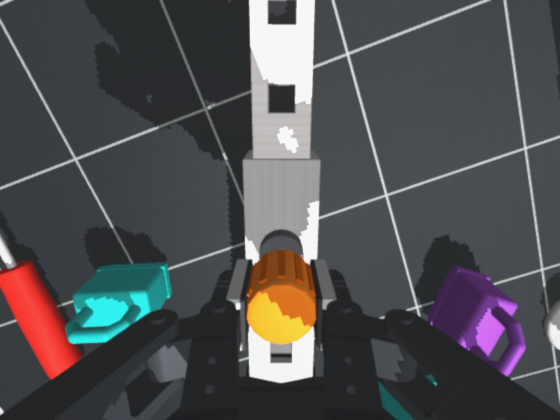

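The knob, at (283,310), has moved about 40.6 mm toward the foot and the sleeve end has followed to (281,158). Pushing the pin in.

```bash

python3 -m handwheel '{"hand":[-1,-1,-1,-1,-1,-1,-1,-1],"xyz":[[0,0,0.04],[0,0,0.08],[0,0,0.12],[0,0,0.15],[0,0,0.17],[0,0,0.18],[0,0,0.18],[0,0,0.18]],"delta_rot":[[0,0,0],[0,0,0],[0,0,0],[0,0,0],[0,0,0],[0,0,0],[0,0,0],[0,0,0]]}'
python3 k.py w6
```

```text
t: 15.6
eef_pos: [0.583, 0.0325, 0.0784]
tool_rot: [3.14, -0.001, 1.225]
ft_force: [0.5, -1.6, 15.0]
finger_gap: 0.0267
grasp_force: 61.4
[0.58298918 0.03251166 0.07837098] [ 3.14032901e+00 -7.00866353e-04  1.22483716e+00]
knob top z 0.11255271368417696 circle (0.5834546685218811, 0.0341239832341671) 0.014046656899154186 mean [0.58363835 0.03690508 0.11240116] 2702
sleeve 15586 ((0.5872945189476013, 0.04549013823270798), (0.18458542227745056, 0.040107447654008865), 69.98272705078125)
```

```bash
python3 -c "
from rig import bot
print(bot.close_job())"
```

```text
the job is handed in; nothing more can be done
None
```

The job is handed in at about 15.6 s; no verdict came back. The padlock stands released in the green tray. The sleeve is one hole longer (about 40 mm by arm travel), and the gripper still holds the knob down on its hard stop, with the pin in the next hole.

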